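# Put the green-label gauges back into their case

### The arm

A 6-joint arm with a two-finger parallel gripper is mounted at the origin on the work surface. World frame = base frame: x ahead of the robot, y to its left, z up, the work surface at z = 0. Lengths are in mm, angles in rad, forces in N, time in s.
With the tool pointing down it reaches from about 325 to 875 mm from the base axis. Payload 4.4 kg.
Tool frame: the origin (TCP) lies on the centre line of the jaws, within the pads' length; the fingertips stand ahead of it and the grasp point (between the pads) lies 6 mm ahead of it (ctrl.tcp_to_tips is the z of the fingertips in the tool frame, in mm); z points along the fingers, y is the direction in which the jaws open and shut (so a half turn about z gives the same grasp; the last joint's range is limited). The gripper opens to 85 mm and grips with 20 to 120 N. Pads are 22 mm wide; open, the fingers measure 114 mm over their backs; the gripper's body (76 mm by 85 mm) begins 54 mm behind the grasp point. The pads swing forward as they close: fully open they stand 13 mm farther back than shut.
Start: joints at [1.016, 0.207, 1.542, -0, 1.393, -0.15], TCP at [225.936, 528.753, 229.082] pointing down, gripper open.
Joint ranges: [-2.73, 2.73], [-0.86, 2.22], [0.23, 2.46], [-1.11, 4.25], [0.08, 2.63], [-2.82, 2.82]. Speed limits (rad/s): [2.79, 2.79, 3.14, 3.14, 3.14, 3.14].

### API

Orientations are given as a 3x3 rotation matrix whose columns are the frame's x, y, z axes.
In Python, from plant import ctrl, sensors, optics gives the robot as it stands. Calls block until the motion is done:
- ctrl.move_ptp(position, orientation): joint-space move of the TCP to a pose.
- ctrl.move_l(position, rot=None, vel=150, threshold=None): straight line of the TCP; rot=None keeps the orientation; vel is the mean speed in mm/s. With threshold (N) it stops when the force on the tool has changed by that much, and returns True; else False.
- ctrl.set_joints(angles): joint-space move.
- ctrl.gripper_to(opening, force=None): finger opening in mm; force is the grip in N (None keeps the last); returns when the fingers have stopped.
- ctrl.hold(seconds).
- ctrl.solve_ik(position, orientation): joint angles nearest the present ones, or None.
- sensors.read_state(): the state.
- optics.grab_frame(name): name is "scene" or "top" or "wrist"; returns (picture, depth): 384x512x3 uint8, red, green, blue; 384x512 float32, mm along the optical axis (not along the pixel's ray), 0 where there is no reading.
- optics.camera_params(name): a dict with "mtx" (3x3 intrinsics, pixels), "R" (3x3) and "t" (3): a world point X has camera coordinates R X + t; the wrist camera has in their place "T_tool_cam" (4x4, takes a point from camera to tool coordinates, whose origin is the TCP and whose axes are the flange's). Camera axes: x right, y down, z forward; pixel columns grow to the right and rows downward; lengths in mm; the calibration is good to about 2 mm. A picture is of the moment at which its call begins: read the wrist's pose just before it. camera_params takes no time and is no camera call.
A pose or a line that the arm cannot do raises ctrl.MotionError and nothing moves.
- ctrl.finish_job(): hands the job in, once; it reports no verdict.
The state is a dict: "t": time; "q": joint angles; "qvel": joint speeds; "tau": joint torques, N m; "eef_pos": TCP position; "eef_rot": TCP orientation; "force": force on the tool from outside, world axes, zero at the start; "wrist_torque": the same for the moment, N m; "grip_width": finger opening in mm.
Only numpy, scipy, OpenCV 4.12 (cv2) and the standard library are available. Lean on these libraries where they do the work, as an engineer would, in place of code of your own. Each camera call takes 0.05 s, during which the arm holds its last target. There are 200 camera calls.

### The job

Pick out the four gauges that carry a green label and put each one into the cutout of its own shape in the gauge case, pressing it fully home onto the floor of the cutout, and let go. Leave the two red-label gauges where they lie.

Things in the scene. Friction and masses are not known exactly. Their poses are not given: they have to be found in the camera images.
- ring_gauge: Steel ring gauge, outside diameter 46 mm, bore 26 mm, 26 mm high, green label on top. Loose on the table. Origin: centre of its underside, z up. The label is a flat coloured ring round the bore. About 0.2 kg.
- plug_gauge: Plug gauge lying along its x, 96 mm long: aluminium handle 56 (x) x 24 (y) mm in the middle, a steel pin 20 mm long at each end (16 mm thick at +x, 13 mm at -x), at mid-height; the handle is 26 mm high, green label on top. Loose on the table. Origin: centre of its underside, z up. Either way round fits. About 0.18 kg.
- snap_gauge: Grey U-shaped snap gauge lying flat, 64 (x) x 50 (y) mm: solid back x = -32 to -2 mm, then two arms 13 mm wide along its +y and -y edges to x = +32 mm; the throat between them, 24 mm wide, opens to +x. 26 mm high, green label on top. Loose on the table. Origin: centre of its underside, z up. Label on the back. Its +x must point along +x of snap_seat. About 0.2 kg.
- setting_block: Steel setting block 56 (x) x 32 (y) mm with two dark holes, 26 mm high, green label on top. Loose on the table. Origin: centre of its underside, z up. Either way round fits. About 0.24 kg.
- red_ring_gauge: Steel ring gauge, outside diameter 46 mm, bore 26 mm, 26 mm high, red label on top. Loose on the table. Origin: centre of its underside, z up. The label is a flat coloured ring round the bore. About 0.2 kg. Out of calibration: leave it.
- red_plug_gauge: Plug gauge lying along its x, 96 mm long: aluminium handle 56 (x) x 24 (y) mm in the middle, a steel pin 20 mm long at each end (16 mm thick at +x, 13 mm at -x), at mid-height; the handle is 26 mm high, red label on top. Loose on the table. Origin: centre of its underside, z up. About 0.18 kg. Out of calibration: leave it.
- ring_seat: Fixed plate 116x96x16 mm, one of four in a 2x2 grid in the case, turned alike, in any order. Origin: centre of its underside, 4 mm above the table, under the cutout's centre. Plate top and case rim 20 mm, cutout floor 8 mm above the table. Round cutout, 52 mm. Yellow cutout floor. Springs at its +y and -y sides stop the gauge 3-6 mm above it: push it down with 5-15 N.
- plug_seat: Fixed plate 116x96x16 mm, one of four in a 2x2 grid in the case, turned alike, in any order. Origin: centre of its underside, 4 mm above the table, under the cutout's centre. Plate top and case rim 20 mm, cutout floor 8 mm above the table. Cutout 102 (x) x 30 (y) mm, ends 23 mm wide. Yellow cutout floor. Springs at its +y and -y sides stop the gauge 3-6 mm above it: push it down with 5-15 N.
- snap_seat: Fixed plate 116x96x16 mm, one of four in a 2x2 grid in the case, turned alike, in any order. Origin: centre of its underside, 4 mm above the table, under the cutout's centre. Plate top and case rim 20 mm, cutout floor 8 mm above the table. Cutout 70x56 mm, tongue at x 5-35 mm. Yellow cutout floor. Springs at its +y and -y sides stop the gauge 3-6 mm above it: push it down with 5-15 N.
- block_seat: Fixed plate 116x96x16 mm, one of four in a 2x2 grid in the case, turned alike, in any order. Origin: centre of its underside, 4 mm above the table, under the cutout's centre. Plate top and case rim 20 mm, cutout floor 8 mm above the table. Cutout 62 (x) x 38 (y) mm. Yellow cutout floor. Springs at its +y and -y sides stop the gauge 3-6 mm above it: push it down with 5-15 N.
There are look-alikes about, which are no part of the job. What is shaped like the ring_seat but pink is not meant.

How it is judged (in metres and radians):
At the end, for the whole second after the job is handed in: Each green gauge sits level (within 0.08 rad) in the cutout of its own shape: its origin within 8 mm horizontally of the insert's origin and no more than 2.5 mm above the cutout's floor, at rest and released; the two red gauges are within 20 mm of where they started (horizontal distance between ring_gauge and ring_seat below 0.008 m and z of ring_gauge in the frame of ring_seat below 0.0065 m and angle between each of ring_gauge, plug_gauge, snap_gauge, setting_block's own z axis and vertical below 0.08 rad and linear speed of each of ring_gauge, plug_gauge, snap_gauge, setting_block below 0.02 m/s and horizontal distance between plug_gauge and plug_seat below 0.008 m and z of plug_gauge in the frame of plug_seat below 0.0065 m and horizontal distance between snap_gauge and snap_seat below 0.008 m and z of snap_gauge in the frame of snap_seat below 0.0065 m and horizontal distance between setting_block and block_seat below 0.008 m and z of setting_block in the frame of block_seat below 0.0065 m and distance of each of red_ring_gauge, red_plug_gauge from where it was at the start of the episode below 0.02 m); the robot touches nothing.
It fails at once if a red-label gauge is moved by more than 20 mm (distance of any of red_ring_gauge, red_plug_gauge from where it was at the start of the episode above 0.02 m).
It also fails if it takes over 99 s, if anything falls off the work surface, if the arm or the gripper's body presses on something with over 40 N, if the wrist force passes 120 N, or if a joint passes its speed limit or range.

## Working session

There is one attempt and no reset: what is moved stays moved. The work goes in short steps, each a Python script; the robot and the scene stay as the last script left them, time stands still between calls to the robot, and variables do not carry over. Pictures are saved under pics/ and viewed, about 12 in all and at most 16, crops included, and the job is handed in when it is done.

```bash
ls; mkdir -p pics
python3 - <<'E'
from plant import ctrl,sensors,optics
import cv2,numpy as np
for n in("top","scene"):
    p,d=optics.grab_frame(n); cv2.imwrite(f"pics/{n}0.png",p[:,:,::-1]); np.save(f"pics/{n}0.npy",d)
    c=optics.camera_params(n); print(n,c["mtx"].round(1).tolist(),c["R"].round(3).tolist(),c["t"].round(1))
print(optics.camera_params("wrist"),ctrl.tcp_to_tips,sensors.read_state()["t"])
a=cv2.imread("pics/top0.png"); cv2.imwrite("pics/top0b.png",cv2.resize(a,(800,600),interpolation=cv2.INTER_CUBIC))
E
```

```text
pics
top [[422.0, 0.0, 260.4], [0.0, 422.0, 190.6], [0.0, 0.0, 1.0]] [[-0.026, -1.0, -0.015], [-0.985, 0.029, -0.171], [0.171, 0.01, -0.985]] [-16.5 638.6 868.8]
scene [[392.5, 0.0, 258.5], [0.0, 392.5, 187.8], [0.0, 0.0, 1.0]] [[0.374, 0.928, 0.007], [0.761, -0.302, -0.574], [-0.531, 0.22, -0.819]] [-203.2 -471.6 1494.9]
{'mtx': array([[294.84184092,   0.        , 259.30109146],
       [  0.        , 294.84184092, 193.33540561],
       [  0.        ,   0.        ,   1.        ]]), 'T_tool_cam': array([[-5.23672048e-05, -9.58945314e-01, -2.83591048e-01,
         7.24146174e+01],
       [ 9.99999940e-01, -1.46919707e-04,  3.12142305e-04,
        -2.43407473e-01],
       [-3.40992514e-04, -2.83591014e-01,  9.58945264e-01,
        -1.45573931e+02],
       [ 0.00000000e+00,  0.00000000e+00,  0.00000000e+00,
         1.00000000e+00]])} 25.0 0.1
```

View pics/top0b.png

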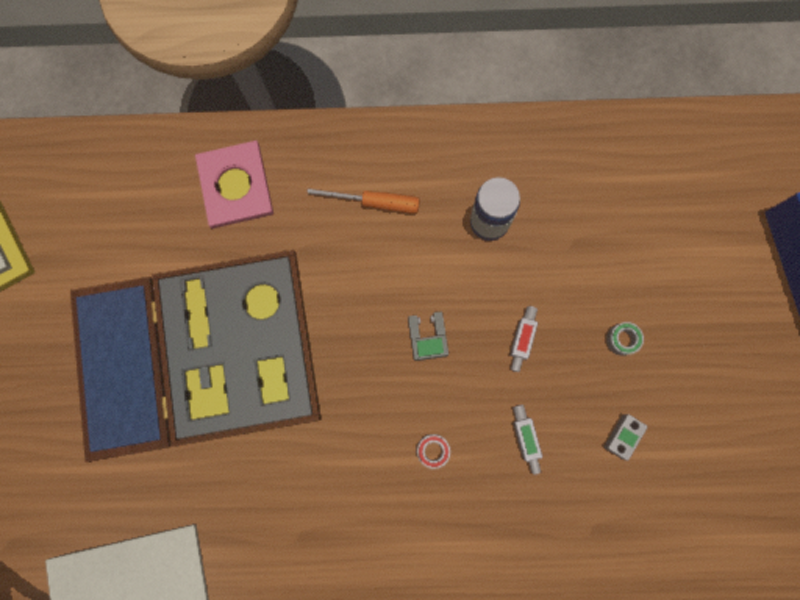

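View pics/scene0.png

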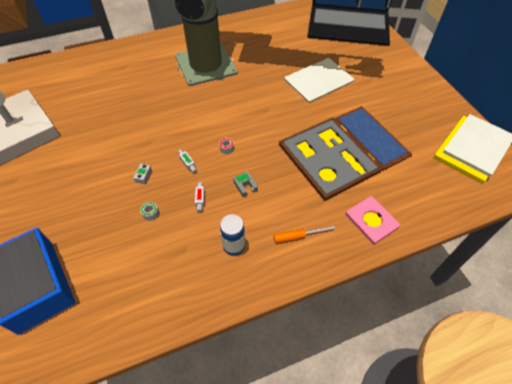

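The top view (800x600 scale) shows these possible targets:
- **Green gauges:** snap (430,335), ring (627,338), plug (528,440), block (628,437).
- **Red gauges, to be left:** plug (524,338), ring (433,452).
- **Case seats:** plug (198,313), ring (262,302), snap (206,390) with its throat up, block (272,380).
- **Decoy:** pink ring seat (234,184).

I'll measure next.

```bash
cat > h.py <<'E'
from plant import ctrl,sensors,optics
import cv2,numpy as np
def masks(p):
    h=cv2.cvtColor(p,cv2.COLOR_RGB2HSV); 
    r=lambda a,b:cv2.inRange(h,a,b)
    return dict(green=r((45,90,60),(85,255,255)),yellow=r((24,120,90),(33,255,255)),
      red=r((0,170,110),(5,255,255))|r((172,150,110),(179,255,255)))
def cam(name,st=None):
    c=optics.camera_params(name); K=c["mtx"]
    if name=="wrist":
        T=c["T_tool_cam"]; R=st["eef_rot"]@T[:3,:3]; o=st["eef_rot"]@T[:3,3]+st["eef_pos"]
    else: R=c["R"].T; o=-R@c["t"]
    return K,np.asarray(R),np.asarray(o)
def ray(C,uv,z):
    K,R,o=C; uv=np.atleast_2d(uv).astype(float)
    d=np.c_[uv,np.ones(len(uv))]@np.linalg.inv(K).T@R.T
    return (o+d*((z-o[2])/d[:,2:3]))[:,:2]
def blobs(m,C,z,amin):
    out=[]
    for c in cv2.findContours(m,cv2.RETR_EXTERNAL,cv2.CHAIN_APPROX_NONE)[0]:
        if cv2.contourArea(c)<amin: continue
        P=ray(C,c[:,0],z); hull=cv2.convexHull(P.astype(np.float32))
        (x,y),(w,h),a=cv2.minAreaRect(hull)
        if w<h: w,h,a=h,w,a+90
        out.append(dict(px=c[:,0].mean(0).round(1),c=np.array([x,y]),size=(round(w,1),round(h,1)),yaw=(a+90)%180-90,P=P))
    return out
def R(yaw):  # tool down, tool x at heading yaw(deg)
    a=np.radians(yaw); c,s=np.cos(a),np.sin(a)
    return np.array([[c,s,0],[s,-c,0],[0,0,-1.]])
E
python3 - <<'E'
from h import *
print(sensors.read_state()["eef_rot"].round(3).tolist())
p=cv2.imread("pics/top0.png")[:,:,::-1].copy(); C=cam("top"); M=masks(p)
for k,z,a in(("green",26,15),("red",26,15),("yellow",8,60)):
    for b in blobs(M[k],C,z,a): print(k,b["px"]*800/512,b["c"].round(1),b["size"],round(b["yaw"],1),"r",np.hypot(*b["c"]).round())
E
```

```text
[[-0.92, 0.393, -0.001], [0.393, 0.92, -0.002], [0.0, -0.002, -1.0]]
green [627.65625 436.5625 ] [ 438.7 -334.6] (19.9, 13.9) 57.0 r 552.0
green [528.125 439.375] [ 439. -197.] (34.8, 9.6) 13.1 r 481.0
green [429.375  346.5625] [571.4 -64.1] (32.7, 18.6) -84.5 r 575.0
red [524.21875 337.1875 ] [ 580.8 -199.3] (32.2, 7.8) -19.7 r 614.0
yellow [205.9375 390.3125] [517.6 260.2] (69.8, 54.8) 8.4 r 579.0
yellow [272.1875 379.375 ] [531.8 164.4] (61.7, 36.8) 8.5 r 557.0
yellow [261.25    301.09375] [647.9 182.1] (49.5, 46.3) 0.4 r 673.0
yellow [196.40625 313.125  ] [633.  277.5] (101.4, 28.6) 8.5 r 691.0
yellow [  8.59375 252.34375] [740.2 557.4] (109.6, 39.9) 4.6 r 927.0
yellow [233.75    183.59375] [830.6 226. ] (45.8, 42.4) 88.2 r 861.0
```

Run:
```python
from h import *
C=cam("top"); ring=ray(C,[627/1.5625,338/1.5625],26)[0]; print("ring",ring)
V=dict(s_snap=(517.6,260.2,8.5,8),s_plug=(633,277.5,8.5,8),s_ring=(647.9,182.1,8.5,8),s_block=(531.8,164.4,8.5,8),
 snap=(571.4,-64.1,5.5,26),ring=(*ring,8.5,26),block=(438.7,-334.6,57,26),plug=(439,-197,13.1,26))
tiles=[]
for k,(x,y,a,z) in V.items():
    ctrl.move_ptp([x,y,z+124],R(a)); s=sensors.read_state(); p,d=optics.grab_frame("wrist")
    cv2.imwrite(f"pics/w_{k}.png",p[:,:,::-1]); np.save(f"pics/w_{k}.npy",d)
    np.savez(f"pics/w_{k}.npz",eef_pos=s["eef_pos"],eef_rot=s["eef_rot"])
    Cw=cam("wrist",s); M=masks(p)
    print(k,s["t"].round(1),s["eef_pos"].round(1),s["q"].round(2))
    for b in blobs(M["yellow" if z==8 else "green"],Cw,z,60):
        print("   ",b["px"],b["c"].round(1),b["size"],round(b["yaw"],1))
    tiles.append(p[60:330,120:390,::-1][:, :])
im=np.vstack([np.hstack(tiles[:4]),np.hstack(tiles[4:])]); cv2.imwrite("pics/mos.png",cv2.resize(im,(800,400),interpolation=cv2.INTER_AREA))
```

```text
ring [ 575.88050235 -345.44515579]Traceback (most recent call last):
  File "<stdin>", line 11, in <module>
AttributeError: 'float' object has no attribute 'round'
```

Run:
```python
from h import *
C=cam("top"); ring=ray(C,[627/1.5625,338/1.5625],26)[0]
V=dict(s_snap=(517.6,260.2,8.5,8),s_plug=(633,277.5,8.5,8),s_ring=(647.9,182.1,8.5,8),s_block=(531.8,164.4,8.5,8),
 snap=(571.4,-64.1,5.5,26),ring=(*ring,8.5,26),block=(438.7,-334.6,57,26),plug=(439,-197,13.1,26))
tiles=[]
for k,(x,y,a,z) in V.items():
    ctrl.move_ptp([x,y,z+124],R(a)); s=sensors.read_state(); p,d=optics.grab_frame("wrist")
    cv2.imwrite(f"pics/w_{k}.png",p[:,:,::-1]); np.save(f"pics/w_{k}.npy",d)
    np.savez(f"pics/w_{k}.npz",eef_pos=s["eef_pos"],eef_rot=s["eef_rot"])
    Cw=cam("wrist",s); M=masks(p)
    print(k,round(s["t"],1),np.round(s["eef_pos"],1),np.round(s["q"],2))
    for b in blobs(M["yellow" if z==8 else "green"],Cw,z,60):
        print("   ",b["px"],b["c"].round(1),b["size"],round(b["yaw"],1))
    tiles.append(p[60:330,120:390,::-1][:, :])
im=np.vstack([np.hstack(tiles[:4]),np.hstack(tiles[4:])]); cv2.imwrite("pics/mos.png",cv2.resize(im,(800,400),interpolation=cv2.INTER_AREA))
```

```text
s_snap 2.0 [517.4 260.7 132.2] [0.32 0.31 1.62 0.   1.21 1.74]
    [365.5 186.3] [530.3 160.8] (61.9, 37.5) 8.6
    [262.  183.9] [515.9 257.9] (70.7, 58.3) 8.6
    [379.9  50.3] [647.  178.6] (52.1, 47.4) 10.1
    [262.5  55.7] [625. 274.] (89.7, 31.1) 8.6
s_plug 2.6 [632.9 277.4 131.2] [0.29 0.53 1.31 0.   1.3  1.71]
    [346.  299.2] [526.4 163. ] (59.3, 32.3) 8.5
    [261.1 293.8] [513.3 257.4] (66.5, 57.4) 8.5
    [365.1 188. ] [644.3 178.6] (51.1, 48.5) 8.4
    [261.4 184.5] [630.3 275.2] (102.9, 31.2) 8.2
s_ring 3.2 [647.  181.1 132.3] [0.14 0.49 1.37 0.   1.28 1.57]
    [260.2 294.4] [527.5 162.7] (58.0, 39.7) 8.4
    [178.8 297.7] [513.1 253.8] (66.9, 44.5) 8.2
    [260.  186.8] [644.6 180. ] (51.3, 49.0) 9.9
    [155.9 184.4] [630.6 277.6] (103.0, 29.5) 8.4
s_block 3.8 [531.1 165.7 132.5] [0.15 0.27 1.68 0.   1.19 1.57]
    [262.3 185.4] [529.9 162.9] (62.9, 39.3) 8.8
    [158.2 182.8] [515.9 259.9] (70.6, 56.6) 8.6
    [262.9  49.3] [646.8 180.2] (52.6, 49.7) 8.6
    [145.9  55.8] [625.  276.3] (88.3, 29.6) 8.4
snap 4.7 [571.5 -63.2 149.6] [-0.26  0.28  1.62  0.    1.24  1.21]
    [259.9 186. ] [570.8 -63.8] (36.2, 21.5) -84.5
ring 5.9 [ 576.3 -343.6  149.8] [-0.67  0.47  1.36  0.    1.31  0.75]
    [231.5 307.4] [ 437.2 -334.1] (22.8, 17.2) 56.8
    [ 99.2 281.4] [ 447.4 -194. ] (18.0, 12.6) 12.0
    [260.5 185.4] [ 575.8 -344.6] (39.5, 39.5) 53.5
block 6.9 [ 439.6 -334.1  150.5] [-0.81  0.24  1.68  0.    1.23 -0.23]
    [258.4 186.2] [ 437.7 -334.5] (22.6, 17.2) 57.0
    [395.9 113.1] [ 576.2 -344.7] (39.9, 39.6) 65.7
    [169.2  51.9] [ 438.6 -196.2] (39.0, 13.7) 11.6
plug 7.8 [ 439.6 -197.4  150.3] [-0.6   0.09  1.85 -0.    1.2   0.74]
    [395.6 217.5] [ 438.  -334.7] (23.4, 17.1) 55.8
    [258.3 185.8] [ 438.5 -196.9] (37.4, 12.4) 12.8
    [465.   71.8] [ 576.3 -345.3] (40.1, 39.9) -25.8
    [133.8   3.8] [562.3 -64.5] (36.3, 7.0) -76.8
```

View pics/mos.png

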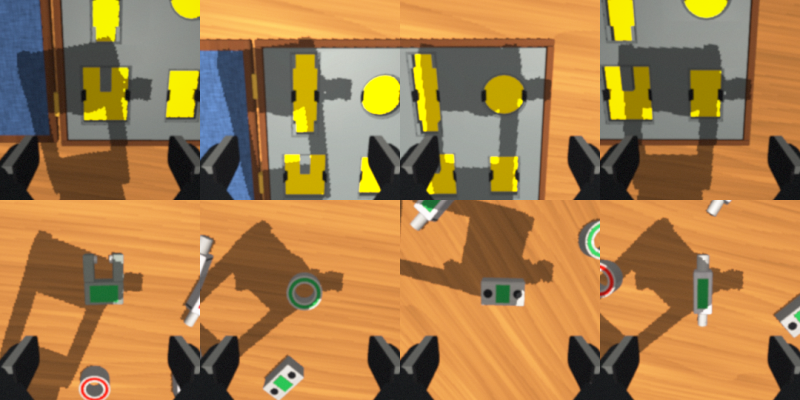

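The mosaic confirms the four green gauges, each centred at about (260,186) in its own wrist frame, and the yellow cutouts in the grey case. Measured sizes match the spec. Before grasping I'll check the snap gauge's outline from depth, since its label is off centre.

Run:
```python
from h import *
for k,c in(("snap",(570.8,-63.8)),("block",(437.7,-334.5)),("plug",(438.5,-196.9)),("ring",(575.8,-344.6))):
    st=np.load(f"pics/w_{k}.npz"); d=np.load(f"pics/w_{k}.npy"); K,Rc,o=cam("wrist",st)
    v,u=np.mgrid[:384,:512]; X=np.stack([(u-K[0,2])/K[0,0]*d,(v-K[1,2])/K[1,1]*d,d],-1)@Rc.T+o
    m=(X[...,2]>22)&(X[...,2]<30)&(np.hypot(X[...,0]-c[0],X[...,1]-c[1])<58)&(d>0)
    n,L,S,_=cv2.connectedComponentsWithStats(m.astype(np.uint8)); i=L[186,260] or 1+np.argmax(S[1:,4])
    P=X[L==i]; (x,y),wh,a=cv2.minAreaRect(P[:,:2].astype(np.float32))
    print(k,n,np.round([x,y,*wh,a],1),"z",np.median(P[:,2]).round(1))
```

```text
snap 2 [587.5 -61.7  64.5  49.4   6.9] z 26.9
block 2 [ 438.5 -334.5   32.1   56.1   55.6] z 27.0
plug 10 [ 438.9 -196.9   55.5   24.2   12.5] z 26.9
ring 2 [ 576.2 -344.5   45.3   44.5   10.1] z 27.0
```

```bash
cat > job.py <<'E'
from h import *
SEAT=dict(snap=(515.9,258.9,(70,56)),block=(530.1,161.8,(62,38)),ring=(644.5,179.3,(52,52)),plug=(630.4,276.4,(102,30)))
G=dict(snap=(587.6,-62.0,5.8,-8,50),block=(438.1,-334.5,57,0,32),plug=(438.7,-196.9,12.6,0,24),ring=(576,-344.6,8.5,0,46))
GZ=39; SY=8.5
def say(m):
    s=sensors.read_state(); print(m,"t",round(s["t"],1),"pos",np.round(s["eef_pos"],1),"F",np.round(s["force"],1),"w",round(s["grip_width"],1))
def u(a): return np.array([np.cos(np.radians(a)),np.sin(np.radians(a))])
def pick(k):
    x,y,a,off,w=G[k]; g=np.array([x,y])+off*u(a)
    ctrl.gripper_to(min(85,w+22)); ctrl.move_ptp([*g,GZ+50],R(a)); ctrl.move_l([*g,GZ],vel=100)
    ctrl.gripper_to(w-6,force=50); say("grip")
    ctrl.move_l([*g,GZ+60],vel=150); say("lift")
def look(k):
    x,y,sz=SEAT[k]; ctrl.move_ptp([x,y,132],R(SY)); ctrl.hold(.3)
    s=sensors.read_state(); p,d=optics.grab_frame("wrist"); cv2.imwrite(f"pics/held_{k}.png",p[:,:,::-1])
    B=blobs(masks(p)["yellow"],cam("wrist",s),8,100); b=min(B,key=lambda b:np.hypot(*(b["c"]-(x,y))))
    print("seat",k,b["px"],b["c"].round(1),b["size"],round(b["yaw"],1)); return b["c"]
def place(k,c):
    off,w=G[k][3:]; t=np.asarray(c)+off*u(SY)
    ctrl.move_l([*t,GZ+8+16],R(SY),vel=120); ctrl.hold(.2); say("above")
    hit=ctrl.move_l([*t,GZ+7],vel=25,threshold=30); say(f"down hit={hit}")
def release(k):
    w=G[k][4]; ctrl.gripper_to(min(85,w+14)); s=sensors.read_state()["eef_pos"]
    ctrl.move_l([s[0],s[1],110],vel=150); say("off")
E
python3 - <<'E'
from job import *
pick("block"); print(look("block"))
E
```

```text
grip t 10.3 pos [ 438.4 -334.8   39.5] F [-0.3  1.1  0.3] w 25.8
lift t 10.8 pos [ 437.9 -334.4   98.9] F [ 1.2 -0.1 -0.5] w 26.1
seat block [257.4 183.9] [529.8 163.1] (61.6, 39.7) 8.4
[529.84082031 163.10997009]
```

View pics/held_block.png

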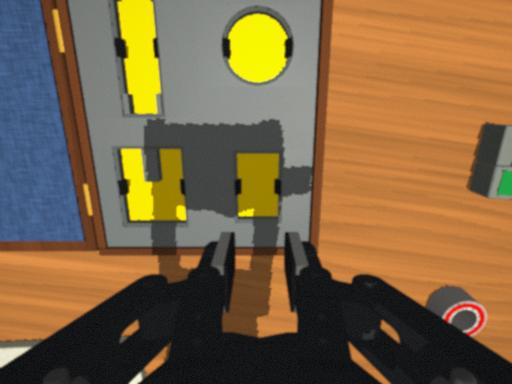

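The view shows empty jaws with tips at about (231,237) and (290,237), so the block was missed. I'll read the real fingertip position from depth and check the block with the top camera.

Run:
```python
from h import *
p,d=optics.grab_frame("wrist"); c=optics.camera_params("wrist");K=c["mtx"];T=c["T_tool_cam"]
v,u=np.mgrid[:384,:512]; X=np.stack([(u-K[0,2])/K[0,0]*d,(v-K[1,2])/K[1,1]*d,d],-1)@T[:3,:3].T+T[:3,3]
m=(d>0)&(d<200)&(abs(X[...,0])<20)&(abs(X[...,1])<45)
P=X[m]; print("max tool z",np.percentile(P[:,2],[90,99,100]).round(1))
for y,x in((237,229),(245,225),(237,293),(260,222)): print(y,x,X[y,x].round(1))
p,d=optics.grab_frame("top"); C=cam("top")
for b in blobs(masks(p)["green"],C,26,15): print(b["px"],b["c"].round(1),b["size"],round(b["yaw"],1))
cv2.imwrite("pics/top1.png",cv2.resize(p[160:320,240:440,::-1],(800,640)[:2],interpolation=cv2.INTER_CUBIC)[:600])
```

```text
max tool z [-45.2 -12.6  -2.3]
237 229 [ 10.4 -14.8 -13.3]
245 225 [ 10.5 -15.8 -22.2]
237 293 [ 10.7  16.4 -13.9]
260 222 [ 10.4 -15.5 -35.7]
[401.5 279.4] [ 438.7 -334.8] (19.7, 13.4) 54.3
[337.9 281.2] [ 438.9 -196.6] (34.8, 9.8) 14.2
[274.9 221.9] [571.5 -63.9] (32.5, 18.6) -83.5
```

View pics/top1.png

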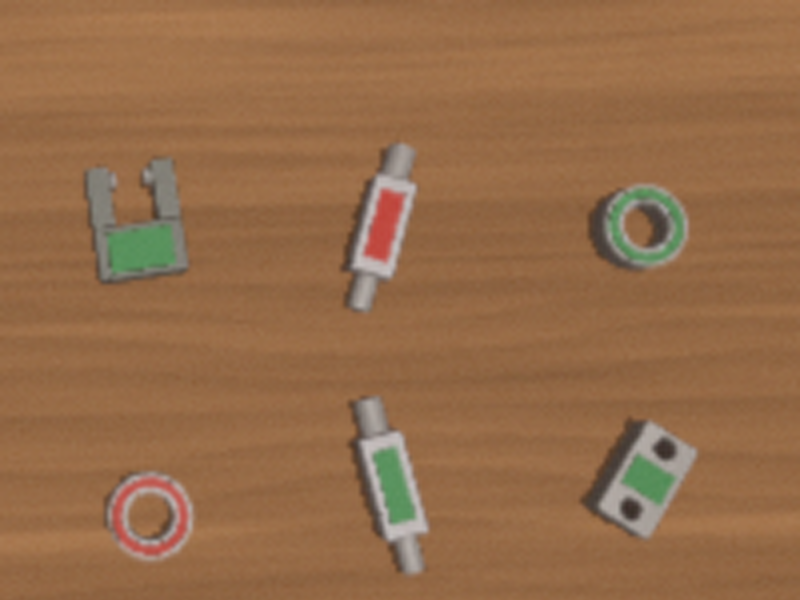

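The block hasn't moved: the jaws closed above it, because the tips stand farther back than tcp_to_tips suggests. I'll probe the table gently at two openings.

Run:
```python
from job import *
ctrl.gripper_to(32)
ctrl.move_ptp([438,-270,50],R(30)); ctrl.hold(.2)
for w in(32,54):
    ctrl.gripper_to(w); ctrl.hold(.1); say("pre"); h=ctrl.move_l([438,-270,-5],vel=35,threshold=5); say(f"probe{w} {h}")
    s=sensors.read_state()["eef_pos"]; ctrl.move_l([438,-270,s[2]+12],vel=100)
```

```text
pre t 15.5 pos [ 438.1 -269.9   50. ] F [ 0.8 -0.8 -0.7] w 32.1
probe32 True t 16.9 pos [ 437.9 -269.9   -2.8] F [-1.1  0.   5.4] w 31.9
pre t 17.6 pos [ 437.8 -269.8    9. ] F [ 1.3  0.5 -0.4] w 54.0
probe54 True t 18.1 pos [ 437.5 -269.6   -5.8] F [0.2 1.3 4.9] w 53.9
```

The tips contact at TCP z ≈ -2.8 (32 mm open) and -5.8 (54 mm open). They sit just behind the TCP, not 25 mm ahead. I'll set the grasp heights from that and retry the block.

```bash
python3 - <<'E'
s=open("job.py").read()
s=s.replace("GZ=39; SY=8.5","GZ0=dict(plug=12,block=11.2,ring=9.4,snap=8.8); SY=8.5")
s=s.replace("def pick(k):","def pick(k):\n    GZ=GZ0[k]").replace("def place(k,c):","def place(k,c):\n    GZ=GZ0[k]")
s=s.replace("w+22","w+18").replace("ctrl.gripper_to(min(85,w+18)); ctrl.move_ptp","ctrl.move_ptp([*g,GZ+60],R(a)); ctrl.gripper_to(min(85,w+18)); ctrl.move_ptp")
s=s.replace("ctrl.move_ptp([x,y,132],R(SY))","h=np.array([x,y])-60*u(SY); ctrl.move_ptp([*h,125],R(SY))")
open("job.py","w").write(s)
E
python3 - <<'E'
from job import *
pick("block"); print(look("block"))
E
```

```text
grip t 20.4 pos [ 442.4 -337.9   23.3] F [-12.9  16.   68.3] w 26.2
lift t 21.0 pos [ 437.8 -334.2   70.4] F [ 0.2 -0.6  0.3] w 25.9
seat block [257.3 117.2] [531.4 163.3] (62.8, 39.1) 8.4
[531.35095215 163.2746582 ]
```

View pics/held_block.png

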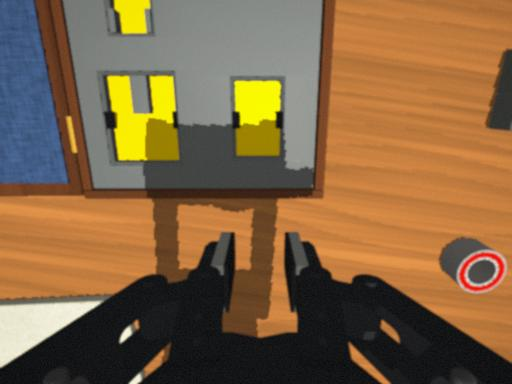

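The grip failed and the jaws pressed on the block's top (68 N). The cause is my heading error: the block's label runs across it, and the depth outline and the holes put the long axis near -34°, not 57°. I'll re-measure the block and correct this.

```bash
cat >> job.py <<'E'
def depthrect(c,a,z=150):
    ctrl.move_ptp([*c,z],R(a)); ctrl.hold(.3); st=sensors.read_state(); p,d=optics.grab_frame("wrist"); K,Rc,o=cam("wrist",st)
    v,uu=np.mgrid[:384,:512]; X=np.stack([(uu-K[0,2])/K[0,0]*d,(v-K[1,2])/K[1,1]*d,d],-1)@Rc.T+o
    m=(X[...,2]>22)&(X[...,2]<30)&(np.hypot(X[...,0]-c[0],X[...,1]-c[1])<58)&(d>0)
    n,L,S,_=cv2.connectedComponentsWithStats(m.astype(np.uint8)); P=X[L==1+np.argmax(S[1:,4])]
    (x,y),(w,h),a=cv2.minAreaRect(P[:,:2].astype(np.float32))
    if w<h: w,h,a=h,w,a+90
    r=np.round([x,y,w,h,(a+90)%180-90],1); print("rect",r); return r
E
python3 - <<'E'
from job import *
r=depthrect((438.1,-334.5),-34)
if abs(r[2]-56)<2 and abs(r[3]-32)<2:
    G["block"]=(r[0],r[1],r[4],0,32); pick("block")
    if sensors.read_state()["grip_width"]>29: print(look("block"))
E
```

```text
rect [ 438.8 -334.9   55.    32.1  -34.4]
grip t 27.2 pos [ 439.7 -335.8   12.4] F [-0.7 -0.4  3.5] w 30.4
lift t 27.8 pos [ 438.3 -334.4   70.7] F [-0.4  0.6 -2.6] w 30.2
seat block [257.1 117.5] [531.3 163.2] (62.8, 39.2) 8.4
[531.30535889 163.2389679 ]
```

View pics/held_block.png

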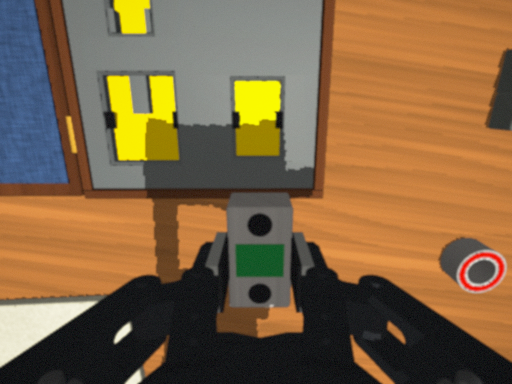

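The block is held, aligned and centred: its label is at (260,260), which puts it within 1 mm of the tool axis. The block seat is at (257,117). Placing it now.

Run:
```python
from job import *
place("block",(530.4,163.2))
```

```text
above t 31.1 pos [530.7 163.3  36. ] F [-0.2  0.4 -2.4] w 30.5
down hit=False t 32.0 pos [530.7 163.2  20.4] F [-6.7 -1.2 14.7] w 30.6
```

Run:
```python
from job import *
s=sensors.read_state()["eef_pos"]
print(ctrl.move_l([530.4,163.2,14],vel=25,threshold=10)); say("push")
release("block"); ctrl.hold(.2)
st=sensors.read_state(); p,d=optics.grab_frame("wrist"); np.save("pics/b.npy",d); cv2.imwrite("pics/b1.png",p[:,:,::-1])
K,Rc,o=cam("wrist",st); v,uu=np.mgrid[:384,:512]; X=np.stack([(uu-K[0,2])/K[0,0]*d,(v-K[1,2])/K[1,1]*d,d],-1)@Rc.T+o
m=(abs(X[...,0]-530.4)<45)&(abs(X[...,1]-163.2)<45)
h,e=np.histogram(X[m][:,2],np.arange(5,45)); print({int(a):int(b) for a,b in zip(e,h) if b>60})
P=X[m&(X[...,2]>27)&(X[...,2]<42)]; A=np.c_[P[:,:2]-P[:,:2].mean(0),np.ones(len(P))]
print("tilt,z",np.linalg.lstsq(A,P[:,2],rcond=None)[0], cv2.minAreaRect(P[:,:2].astype(np.float32)))
```

```text
True
push t 32.2 pos [530.6 163.2  20.4] F [-1.5 -0.7  5.4] w 30.6
off t 33.2 pos [528.7 162.9 109.3] F [-0.5 -1.4  0. ] w 46.2
{9: 190, 10: 153, 17: 123, 18: 243, 19: 1036, 20: 3877, 21: 2411, 22: 230, 33: 263, 34: 1206, 35: 1082, 36: 185}
tilt,z [-9.82200129e-03 -1.81071888e-03  3.48388564e+01] ((529.3684692382812, 162.69174194335938), (55.82151794433594, 31.919544219970703), 8.607583045959473)
```

View pics/b1.png

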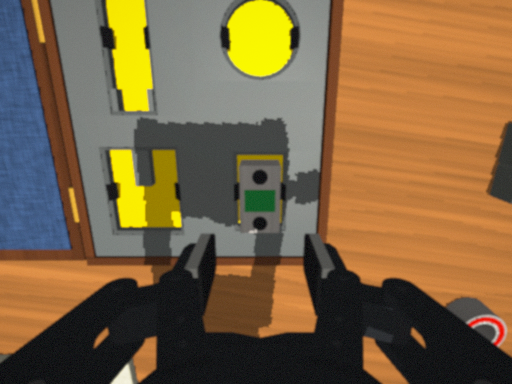

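The block is home: its top reads 34.8 mm with the depth's +0.9 bias, so about 34 mm. It is level and about 1 mm off centre. The plug is next.

```bash
cat >> job.py <<'E'
def verify(k,c,back=0):
    h=np.asarray(c)-back*u(SY); ctrl.move_ptp([*h,112],R(SY)); ctrl.hold(.3)
    st=sensors.read_state(); p,d=optics.grab_frame("wrist"); cv2.imwrite(f"pics/v_{k}.png",p[:,:,::-1])
    K,Rc,o=cam("wrist",st); v,uu=np.mgrid[:384,:512]; X=np.stack([(uu-K[0,2])/K[0,0]*d,(v-K[1,2])/K[1,1]*d,d],-1)@Rc.T+o
    m=(abs(X[...,0]-c[0])<48)&(abs(X[...,1]-c[1])<42)&(X[...,2]>28)&(X[...,2]<45)&(d>0)
    P=X[m]; A=np.c_[P[:,:2]-P[:,:2].mean(0),np.ones(len(P))]; q=np.linalg.lstsq(A,P[:,2],rcond=None)[0]
    (x,y),wh,a=cv2.minAreaRect(P[:,:2].astype(np.float32)); print("VERIFY",k,"tilt",q[:2].round(3),"top",q[2].round(1),"ctr",round(x,1),round(y,1),np.round(wh,1),round(a,1),"want",np.round(c,1))
def run(k,back):
    pick(k); w=sensors.read_state()["grip_width"]
    if abs(w-G[k][4])>4: print("grip bad"); return
    x,y,sz=SEAT[k]; h=np.array([x,y])-back*u(SY); ctrl.move_ptp([*h,125],R(SY)); ctrl.hold(.3)
    s=sensors.read_state(); p,d=optics.grab_frame("wrist"); cv2.imwrite(f"pics/held_{k}.png",p[:,:,::-1])
    B=blobs(masks(p)["yellow"],cam("wrist",s),8,100); b=min(B,key=lambda b:np.hypot(*(b["c"]-(x,y))))
    print("seat",k,b["px"],b["c"].round(1),b["size"],round(b["yaw"],1))
    c=np.array([x,y]); ok=abs(b["size"][0]-sz[0])<5 and abs(b["size"][1]-sz[1])<5
    if ok and np.hypot(*(b["c"]-c))<4: c=(c+b["c"])/2
    else: print("fallback")
    t=c+G[k][3]*u(SY); Z=GZ0[k]
    ctrl.move_l([*t,Z+25],R(SY),vel=150); ctrl.hold(.2); say("above")
    hit=ctrl.move_l([*t,Z+2],vel=30,threshold=24); say(f"down hit={hit}")
    release(k); verify(k,c)
E
python3 - <<'E'
from job import *
run("plug",90)
E
```

```text
grip t 36.3 pos [ 439.7 -197.6   13.1] F [-0.2 -0.1  4. ] w 22.6
lift t 36.9 pos [ 438.2 -196.5   71.6] F [ 0.1  0.8 -2.1] w 22.4
seat plug [259.8  77.4] [632.3 275.2] (103.8, 31.3) 8.4
above t 40.1 pos [631.5 276.1  38.1] F [-0.8  0.8 -1.7] w 22.8
down hit=True t 40.7 pos [631.8 275.7  21.2] F [-1.2 -0.4  3.4] w 22.3
off t 41.8 pos [629.7 275.1 109.1] F [-0.1  0.1 -0.9] w 37.8
VERIFY plug tilt [-0.036 -0.008] top 34.0 ctr 631.4 274.8 [95.5 24.3] 8.4 want [631.4 275.8]
```

```bash
python3 -c "
import cv2,numpy as np
cv2.imwrite('pics/m2.png',cv2.resize(np.hstack([cv2.imread('pics/held_plug.png'),cv2.imread('pics/v_plug.png')]),(800,300)))"
```

```text
(no output)
```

View pics/m2.png

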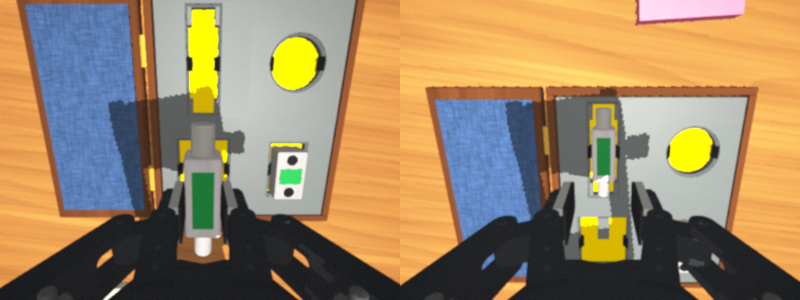

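The plug went in at the right spot and the same relative height as the block. Its pins contaminate the tilt fit, so I'll recheck the handle later. Snap and ring next.

```bash
python3 - <<'E'
from job import *
run("snap",80)
E
python3 -c "
import cv2,numpy as np
cv2.imwrite('pics/m3.png',cv2.resize(np.hstack([cv2.imread('pics/held_snap.png'),cv2.imread('pics/v_snap.png')]),(800,300)))"
```

```text
grip t 45.3 pos [580.9 -63.1  10.1] F [0.4 0.2 4.3] w 48.7
lift t 45.8 pos [579.  -62.7  68.3] F [ 0.1 -0.3 -2.4] w 48.6
seat snap [259.5  89.8] [517. 258.] (71.4, 57.9) 8.5
above t 48.6 pos [508.7 257.5  34.7] F [-0.1 -0.1 -2.1] w 48.7
down hit=True t 49.2 pos [509.  257.2  18.1] F [-0.1 -0.1  4.1] w 48.6
off t 50.2 pos [507.  256.6 109.2] F [-0.7  0.1 -1. ] w 63.7
VERIFY snap tilt [-0.018 -0.   ] top 34.7 ctr 516.5 257.7 [64. 50.] 8.9 want [516.5 258.4]
```

View pics/m3.png

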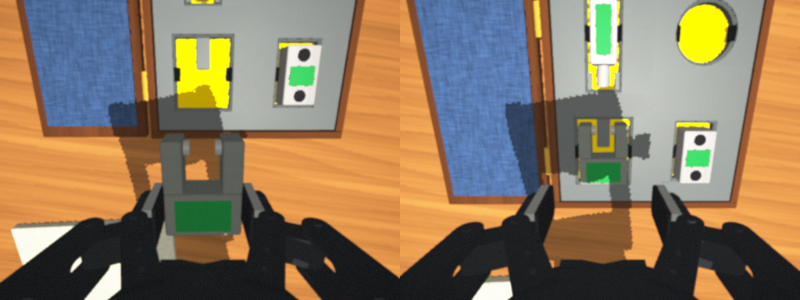

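The snap gauge is seated with its throat over the tongue, and its top reads 34.7 mm. Now the ring.

Run:
```python
from job import *
run("ring",70)
# handle-only plug check, all gauges: depth of top faces from centred views
for k,c,ax in(("plug",(631.4,275),22),("snap",(516.5,258),28),("block",(529.8,162.8),24),("ring",(645,179.5),21)):
    ctrl.move_ptp([*(np.array(c)),140],R(SY)); ctrl.hold(.3)
    st=sensors.read_state(); p,d=optics.grab_frame("wrist"); K,Rc,o=cam("wrist",st)
    v,uu=np.mgrid[:384,:512]; X=np.stack([(uu-K[0,2])/K[0,0]*d,(v-K[1,2])/K[1,1]*d,d],-1)@Rc.T+o
    r=np.hypot(X[...,0]-c[0],X[...,1]-c[1]); P=X[(r<ax)&(X[...,2]>32)&(X[...,2]<45)]
    A=np.c_[P[:,:2]-P[:,:2].mean(0),np.ones(len(P))]; q=np.linalg.lstsq(A,P[:,2],rcond=None)[0]
    ref=X[(r>50)&(r<90)&(abs(X[...,2]-20)<4)]
    print(k,"tilt",q[:2].round(3),"top",np.median(P[:,2]).round(2),"plate",np.median(ref[:,2]).round(2))
cv2.imwrite('pics/m4.png',cv2.resize(np.hstack([cv2.imread('pics/v_ring.png'),p[:,:,::-1]]),(800,300)))
say("end")
```

```text
grip t 54.4 pos [ 577.  -345.4   10.9] F [ 0.8 -0.4  3.7] w 44.3
lift t 55.0 pos [ 575.6 -344.3   69. ] F [ 0.4 -0.1 -1.9] w 43.9
seat ring [257.4 105.7] [645.6 180.3] (52.4, 50.0) 8.4
above t 58.3 pos [645.4 179.9  35.6] F [ 0.1 -0.8 -1. ] w 44.2
down hit=True t 58.9 pos [645.5 179.9  19. ] F [-1.3 -0.9  3.8] w 44.5
off t 60.0 pos [643.3 179.6 109.1] F [-0.1 -0.7 -0.4] w 59.9
VERIFY ring tilt [0.003 0.002] top 34.8 ctr 644.9 180.0 [45.6 44.6] 7.4 want [645.1 179.8]
plug tilt [-0.004  0.003] top 35.19 plate 20.73
snap tilt [-0.022 -0.004] top 34.98 plate 20.73
block tilt [0. 0.] top 35.0 plate 20.78
ring tilt [0.008 0.006] top 35.29 plate 20.8
end t 64.0 pos [644.4 179.5 140.3] F [ 0.2  0.  -0.8] w 59.9
```

View pics/m4.png

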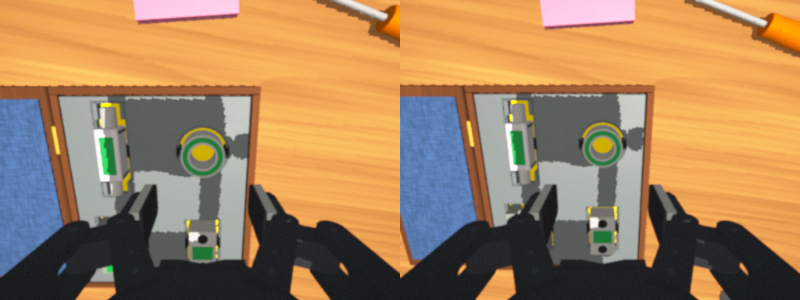

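All four tops stand 14.2–14.5 mm above the plate (14 mm means fully home). The last check is the red gauges and the rest of the table, from a raised pose.

Run:
```python
from job import *
ctrl.move_ptp([420,-20,250],R(8.5)); ctrl.hold(.3)
p,d=optics.grab_frame("top"); a=cv2.imread("pics/top0.png")[:,:,::-1].copy(); C=cam("top")
for q in(a,p):
    for b in blobs(masks(q)["red"],C,26,5): print("red",b["px"]*1.5625,b["c"].round(1))
    print("-")
cv2.imwrite("pics/topend.png",cv2.resize(p[:,:,::-1],(800,600)))
say("x")
```

```text
red [524.21875 337.1875 ] [ 580.8 -199.3]
-
red [524.6875 335.9375] [ 582.8 -200.5]
-
x t 65.6 pos [420.2 -19.8 249.7] F [ 0.2 -0.5 -0.5] w 59.6
```

View pics/topend.png

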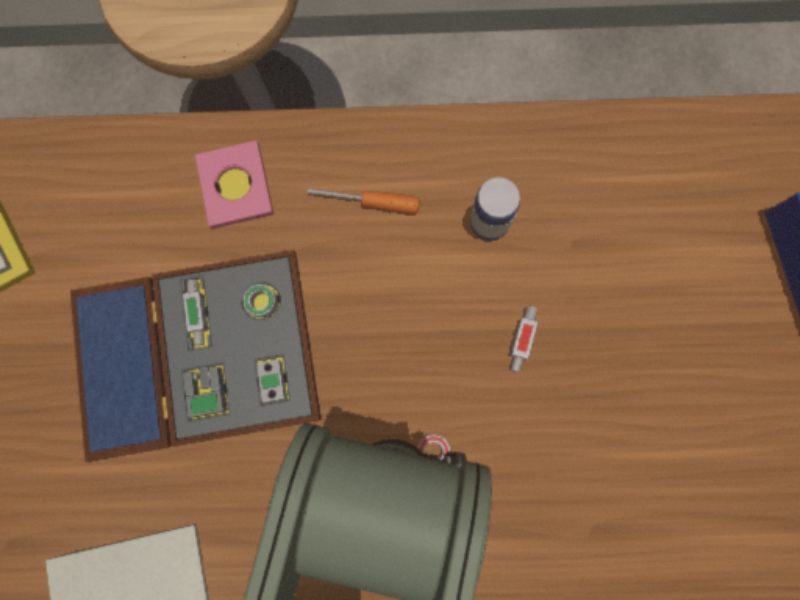

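The red plug at (524,337) and the red ring at (433,447, partly hidden by the arm) are where they started, and all four green gauges are in their cutouts. Handing in.

```bash
python3 -c "
from plant import ctrl
print(ctrl.finish_job())"
```

```text
the job is handed in; nothing more can be done
None
```

I placed the block, plug, snap and ring gauges in their own cutouts, pressed them home, released them and handed the job in at about 66 s of the 99 s allowed.

**Last checks**
- **Height:** the gauge tops measured 14.2–14.5 mm above the plate, where fully home is 14.0 mm.
- **Tilt:** at most about 0.022 rad (the snap gauge), against the 0.08 limit. The plug's first tilt reading, 0.036, had its pins in the fit; measured again on the handle alone it was 0.004.
- **Centring:** the gauges sat within about 1–1.5 mm of the measured cutout centres.
- **Red gauges:** the red plug is unchanged (apparent shift about 2 mm, roughly one pixel). The red ring was partly hidden by the arm in the last picture and was judged by eye only, but the arm never worked near it.

**What went wrong or disagreed**
- **Block, two failed grasps:** I took the long side of its label for the block's long axis, so I approached it turned 90°. The first try closed above it. The second pressed the fingertips on its top, with the wrist force reading 68 N; that is under the 120 N wrist limit. I took the 40 N limit to cover only the arm and gripper body, not the fingertips. I then re-measured the block and grasped it correctly.
- **Fingertip position:** touching the table put the tips 3–6 mm behind the TCP at 32–54 mm opening, not 25 mm ahead as `ctrl.tcp_to_tips` says. I used the measured values.
- **Top camera:** it put the cutouts about 2 mm from where the wrist camera did, and I followed the wrist camera.

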